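# Shine the inspection torch into the tilted parts bin

## Robot

A 6-joint arm with a two-finger parallel gripper is mounted at the origin on the work surface. World frame = base frame: x ahead of the robot, y to its left, z up, the work surface at z = 0. Lengths are in m, angles in rad, forces in N, time in s.
With the tool pointing down it reaches from about 0.35 to 0.975 m from the base axis. Payload 4.9 kg.
Tool frame: the origin (TCP) lies at the very end of the fingers, on their centre line; the grasp point (between the pads) lies ctrl.hold_point_z behind it (ctrl.hold_point_z is the distance from the TCP to the grasp point, in m); z points along the fingers, y is the line along which they close (so a half turn about z gives the same grasp; the last joint's range is limited). The gripper opens to 85 mm and grips with 20 to 120 N. Pads are 22 mm wide; open, the fingers measure 114 mm over their backs; the gripper's body (76 mm by 85 mm) begins 54 mm behind the grasp point. The pads swing forward as they close: fully open they stand 13 mm farther back than shut.
Start: joints at [-1.359, 0.053, 1.613, -0, 1.476, -0.119], TCP at [0.203, -0.591, 0.231] pointing down, gripper open.
Joint ranges: [-3.01, 3.01], [-1.01, 2.22], [0.06, 2.58], [-1.02, 4.17], [0.09, 2.62], [-3.14, 3.14]. Speed limits (rad/s): [2.57, 2.57, 3.14, 3.14, 3.14, 3.14].

## Interface

Orientations are given as a rotation vector (axis times angle).
In Python, from station import ctrl gives the robot as it stands. The module is installed in compiled form; this text tells all that it offers.
- The arm moves only by the tool jog_arm, never from a script. Its argument "deltas" is a list of rows, each a list of 3 entries, a list of its own where there are three numbers: the closure, from -1 (fully open) to 1 (shut), then the shift along the world's x, y, z scaled (see below), then the turn, a rotation vector about the world's x, y, z scaled (see below). A call has 1 to 12 rows; each row is the pose to reach, as a shift and turn from the pose commanded when the call began, turning the shorter way round; what a row does not reach only later rows make up. The controller multiplies each number of a shift by 0.4 m and each number of a turn by 180 degrees. A row lasts 1/12 s, in which the tool goes at most 41.7 mm and 7.16 degrees, less where a joint would pass 70% of its speed; a pose out of reach is approached as far as the arm can. A call with a number of a shift or a turn outside -1 to 1 is refused whole. A call with a gripper value outside its range is refused whole. The fingers move at their own pace and stop on an object; "squeeze" is the grip in N (left out, the last holds). Time passes only in rows, so rows that repeat a pose let the fingers close. It gives the time, the measured TCP pose, the force, the opening and the grip force at its end, in the units of the state.
- ctrl.get_obs(): the state, without advancing time (a new reading comes with each control period).
- ctrl.get_image(name): name is "scene" or "top" or "wrist"; returns the picture (384x512x3 uint8, red, green, blue); there is no depth.
- ctrl.get_calibration(name): a dict with "K" (3x3 intrinsics, pixels), "extrinsics" (4x4, takes a point from world to camera coordinates). Camera axes: x right, y down, z forward; pixel columns grow to the right and rows downward; lengths in m; the calibration is good to about 2 mm. The wrist camera is an equidistant fisheye: a pixel r from the principal point sees the ray r / f radians off the axis. A picture is of the moment at which its call begins: read the wrist's pose just before it. get_calibration takes no time and is no camera call; for the wrist camera it gives the pose at the moment of the call.
- ctrl.finish_job(): hands the job in; it is judged then, once.
The state is a dict: "t": time; "q": joint angles; "dq": joint speeds; "effort": joint torques, N m; "tool_pos": TCP position; "tool_rot": TCP orientation; "contact_force": force on the tool from outside, world axes, zero at the start; "wrist_torque": the same for the moment, N m; "opening": finger opening in m; "grip_force": force on a finger pad.
Only numpy, scipy, OpenCV 4.12 (cv2) and the standard library are available. Lean on these libraries where they do the work, as an engineer would, in place of code of your own. Each camera call takes 0.05 s, during which the arm holds its last target. There are 200 camera calls.

## Task

Draw the yellow torch up out of the tool rack and hold it so that it shines straight into the orange tilted parts bin: in line with the bin's depth, aimed at the middle of its floor, with the lens about 10 cm out from the mouth. Leave the other tools hanging in the rack and everything else where it is. The job finishes while you hold the torch up there, still, touching neither the bins nor the rack with it.

Things in the scene. Friction and masses are not known exactly. Their poses are not given: they have to be found in the camera images.
- torch: Slim round inspection torch, 158 mm long, about 0.14 kg, hanging upright, nose down, in a hole of the tool rack. Origin: middle of the lens face at the nose tip, 32 mm above the bench. z runs from lens to tail; the light goes along -z. Black nose 17 mm across, z 0 to 70 mm; yellow barrel with black rings 32 mm across, z 70 (shoulder resting on the rack) to 158 mm. Grip the barrel at z = 120 mm.
- toolrack: Fixed green sheet-steel rack: level plate 70 mm (x) by 220 mm (y), top 102 mm above the bench, on two end legs. Three 22 mm holes in a row along its y axis, at y = -70, 0 and 70 mm, hold the torch and two screwdrivers in any order; fingers fit best closing along its x, across the row. Origin on the bench below the plate's centre, z up.
- driver_red: Loose screwdriver with a red handle, hanging by its handle in a hole of the tool rack; to be left there. 180 mm long, handle 32 mm across and 88 mm long above the rack plate (its end 190 mm above the bench), flat blade hanging below. Origin at the blade tip, z up to the handle end (upright).
- driver_blue: Loose screwdriver with a blue handle, hanging by its handle in a hole of the tool rack; to be left there. 180 mm long, handle 32 mm across and 88 mm long above the rack plate (its end 190 mm above the bench), cross blade hanging below. Origin at the blade tip, z up to the handle end (upright).
- binrack: Fixed dark steel bench rack, 316 mm wide along its y, carrying three picking bins side by side, 100 mm apart, all tipped 40 degrees from upright so that their open mouths face up and towards the robot (its -x side). Origin on the bench below the floor of the middle bin, z up. The bins rise to about 150 mm above the bench.
- bin_orange: Bright orange plastic picking bin holding steel nuts, fixed in the inclined rack at any of its three places. Inside 86 mm wide (along y), 78 mm across the other way and 100 mm deep from mouth to floor; walls 3 mm. Origin on the bench below the middle of its inner floor; yaw as the rack.
- orange_mouth (a point): Middle of the orange bin's open mouth. Its z axis points straight out of the bin along the bin's depth: 40 degrees from vertical, leaning towards the robot; its y axis is level, along the bin's width.
- orange_floor (a point): Middle of the orange bin's inner floor, 100 mm straight behind the mouth's middle; same axes as the mouth point.
- bin_grey: Grey plastic picking bin holding brass fittings, fixed in the inclined rack beside the orange one; same size and tilt as the orange bin. Origin on the bench below the middle of its inner floor; yaw as the rack.
- bin_blue: Blue plastic picking bin holding copper washers, fixed in the inclined rack beside the orange one; same size and tilt as the orange bin. Origin on the bench below the middle of its inner floor; yaw as the rack.
- vial: Loose amber parts jar with a white cap, 34 mm across and 70 mm high, standing on the bench; not to be moved. Origin at the centre of its underside.
- dish: Loose open aluminium parts dish, 110 by 160 mm and 32 mm high, on the bench; not to be moved. Origin at the centre of its underside.
Things that resemble listed ones, but are neither listed nor needed, are in the scene too. Of the things like the torch, leave any that is white; of the rest the smaller one is meant.

How it is judged:
By the outcome, as a careful person would: the job done as asked, in the order asked, and still so for the second after the job is handed in, while the arm keeps its last pose, push and grip.
It also fails if it takes over 32 s, if anything falls off the work surface, if the arm or the gripper's body presses on something with over 40 N, if the wrist force passes 120 N, or if a joint passes its speed limit or range.

## Working session

There is one attempt and no reset: what is moved stays moved. The work goes in short steps, Python scripts to look and compute and a tool call to move; the robot and the scene stay as the last step left them, time stands still between calls to the robot, and variables do not carry over. Pictures are saved under pics/ and viewed, at most 10 in all, crops included, and the job is handed in when it is done.

Besides the shell and the picture viewer there is one more tool, called by a JSON object that holds its "name" and its "arguments", one argument or row to a line. jog_arm: Moves the arm, as the interface text tells. Its arguments: {"type":"object","properties":{"deltas":{"type":"array","items":{"type":"array"}},"squeeze":{"type":"number"}},"required":["deltas"]}

```bash
mkdir -p pics; python3 - <<'E'
from station import ctrl
import cv2,numpy as np
np.set_printoptions(precision=4,suppress=True)
o=ctrl.get_obs();print(o['t'],o['tool_pos'],o['tool_rot'],o['opening'],ctrl.hold_point_z)
for n in("scene","top"):
    im=ctrl.get_image(n);cv2.imwrite(f"pics/{n}0.png",im[:,:,::-1]);c=ctrl.get_calibration(n);print(n,c["K"],c["extrinsics"])
a=[cv2.imread(f"pics/{n}0.png") for n in("scene","top")]
for n,i in zip(("scene","top"),a): cv2.imwrite(f"pics/{n}0b.png",cv2.resize(i,(800,600),interpolation=cv2.INTER_CUBIC))
E
```

```text
0.0 [ 0.2028 -0.5905  0.23  ] [-3.0966 -0.5169  0.0002] 0.08542574879165696 0.0187
scene [[366.5143   0.     250.543 ]
 [  0.     366.5143 191.1198]
 [  0.       0.       1.    ]] [[ 0.8221  0.5694 -0.0032 -0.4842]
 [ 0.3577 -0.5209 -0.7751 -0.1252]
 [-0.443   0.636  -0.6319  1.2993]
 [ 0.      0.      0.      1.    ]]
top [[357.2021   0.     252.0945]
 [  0.     357.2021 179.8805]
 [  0.       0.       1.    ]] [[-0.006  -1.     -0.0012 -0.0057]
 [-0.9994  0.006  -0.0334  0.5589]
 [ 0.0334  0.001  -0.9994  1.2103]
 [ 0.      0.      0.      1.    ]]
```

View pics/scene0b.png

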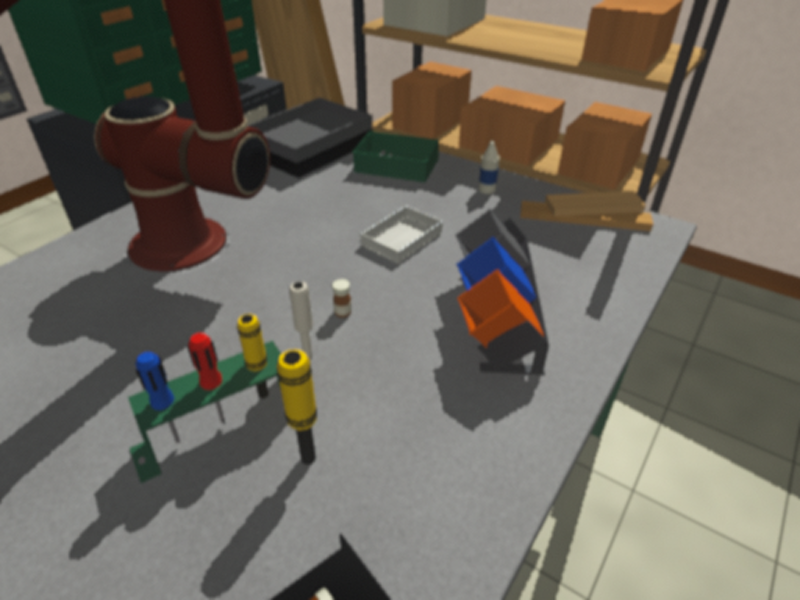

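View pics/top0b.png

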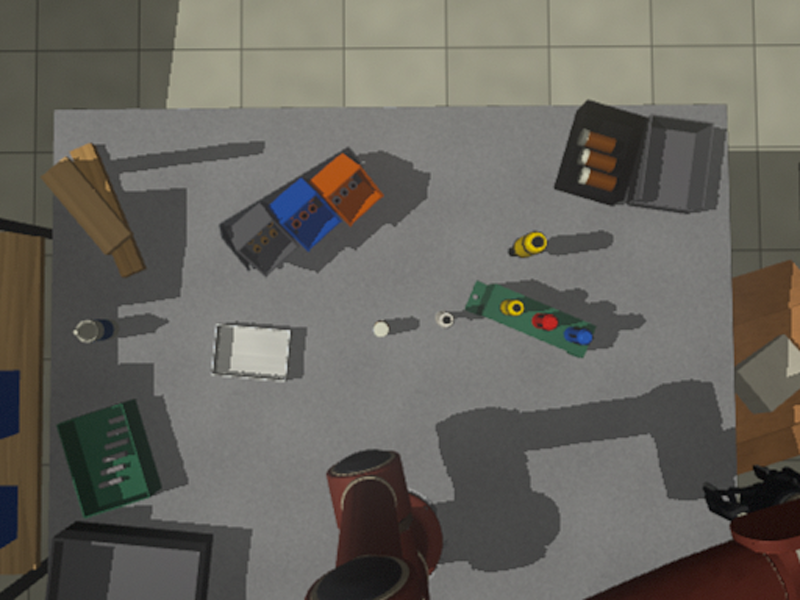

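The torch candidates, in 800x600 view pixels:
- Yellow in the rack: scene (252,342), top (513,307).
- Free-standing yellow: scene (297,390), top (530,243). It is larger.
- White: scene (302,310), top (446,319). This one is to be left.

The smaller yellow one, in the rack's end hole, fits the description. The orange bin is the end bin, at top (347,187). An enlarged crop should confirm this.

```bash
cat > h.py <<'E'
import cv2,numpy as np
from station import ctrl
np.set_printoptions(precision=4,suppress=True)
def ray(n,u,v):
    c=ctrl.get_calibration(n);E=c["extrinsics"];R,t=E[:3,:3],E[:3,3]
    d=R.T@np.linalg.inv(c["K"])@[u,v,1];return -R.T@t,d/np.linalg.norm(d)
def plane(n,u,v,z):
    o,d=ray(n,u,v);return o+d*(z-o[2])/d[2]
def tri(a,b):
    (o1,d1),(o2,d2)=ray("scene",*a),ray("top",*b)
    s=np.linalg.lstsq(np.c_[d1,-d2],o2-o1,rcond=None)[0]
    p,q=o1+s[0]*d1,o2+s[1]*d2;return (p+q)/2,np.linalg.norm(p-q)
def blobs(im,lo,hi,amin=15):
    m=cv2.inRange(cv2.cvtColor(im,cv2.COLOR_BGR2HSV),lo,hi)
    n,l,s,c=cv2.connectedComponentsWithStats(m);return m,[(s[i],c[i]) for i in range(1,n) if s[i][4]>amin]
E
python3 - <<'E'
from h import *
s,t=[cv2.imread(f"pics/{n}0.png") for n in("scene","top")]
z=lambda im,x,y,w,h,k:cv2.resize(im[y:y+h,x:x+w],(w*k,h*k),interpolation=cv2.INTER_CUBIC)
A=z(t,190,90,60,50,6.__int__());B=z(s,285,160,70,60,6)
C=z(s,75,190,140,100,3);D=z(t,295,140,90,95,3)
W=np.zeros((600,800,3),np.uint8)
for p,(x,y) in((A,(0,0)),(B[:300],(370,0)),(C,(0,300)),(D,(430,300))):W[y:y+p.shape[0],x:x+p.shape[1]]=p
cv2.imwrite("pics/crop1.png",W)
for n,im in(("scene",s),("top",t)):
    for nm,lo,hi in(("yel",(20,120,60),(35,255,255)),("red",(0,170,80),(5,255,255)),("blue",(105,150,50),(130,255,255)),("orange",(6,170,80),(17,255,255))):
        print(n,nm,[(b[0],b[1]) for b in blobs(im,lo,hi)[1]])
E
```

```text
File "<stdin>", line 4
    A=z(t,190,90,60,50,6.__int__());B=z(s,285,160,70,60,6)
                        ^
SyntaxError: invalid decimal literal
```

```bash
python3 - <<'E'
from h import *
s,t=[cv2.imread(f"pics/{n}0.png") for n in("scene","top")]
z=lambda im,x,y,w,h,k:cv2.resize(im[y:y+h,x:x+w],(w*k,h*k),interpolation=cv2.INTER_CUBIC)
A=z(t,190,90,60,50,6);B=z(s,285,165,70,50,6)
C=z(s,75,190,140,100,3);D=z(t,295,140,90,95,3)
W=np.zeros((600,800,3),np.uint8)
for p,(x,y) in((A,(0,0)),(B,(370,0)),(C,(0,300)),(D,(430,300))):W[y:y+p.shape[0],x:x+p.shape[1]]=p
cv2.imwrite("pics/crop1.png",W)
for n,im in(("scene",s),("top",t)):
    for nm,lo,hi in(("yel",(20,120,60),(35,255,255)),("red",(0,170,80),(5,255,255)),("blue",(105,150,50),(130,255,255)),("orange",(6,170,80),(17,255,255))):
        print(n,nm,[(b[0],b[1]) for b in blobs(im,lo,hi)[1]])
E
```

```text
scene yel [(array([152, 201,  18,  37, 458], dtype=int32), array([161.048 , 219.2838])), (array([177, 224,  25,  52, 927], dtype=int32), array([189.7713, 249.3517]))]
scene red [(array([104,  74,  18,  11,  89], dtype=int32), array([112.2247,  79.4944])), (array([121, 213,  21,  36, 362], dtype=int32), array([130.9033, 230.6354]))]
scene blue [(array([294, 152,  48,  40, 776], dtype=int32), array([316.2371, 170.5103])), (array([ 87, 225,  24,  38, 458], dtype=int32), array([ 98.2402, 243.3297]))]
scene orange [(array([ 294,  174,   53,   48, 1348], dtype=int32), array([316.6432, 197.3093]))]
top yel [(array([329, 148,  21,  17, 215], dtype=int32), array([338.2419, 156.5163])), (array([320, 192,  16,  10, 116], dtype=int32), array([326.931 , 196.3793]))]
top red [(array([341, 201,  16,  10, 110], dtype=int32), array([348.9636, 205.5091]))]
top blue [(array([173, 114,  45,  47, 628], dtype=int32), array([191.7771, 133.1624])), (array([361, 210,  18,  10, 122], dtype=int32), array([369.9262, 214.7459])), (array([  0, 238,  12,  42, 440], dtype=int32), array([  5.2364, 258.1114])), (array([  0, 312,  11,  38, 363], dtype=int32), array([  4.7548, 328.7741]))]
top orange [(array([376,  86,  17,  11,  97], dtype=int32), array([384.6907,  90.866 ])), (array([199,  98,  46,  47, 883], dtype=int32), array([220.7633, 119.8301])), (array([376,  98,  18,  11, 111], dtype=int32), array([384.5856, 102.8919])), (array([376, 110,  18,  11, 115], dtype=int32), array([384.8   , 115.2522]))]
```

View pics/crop1.png

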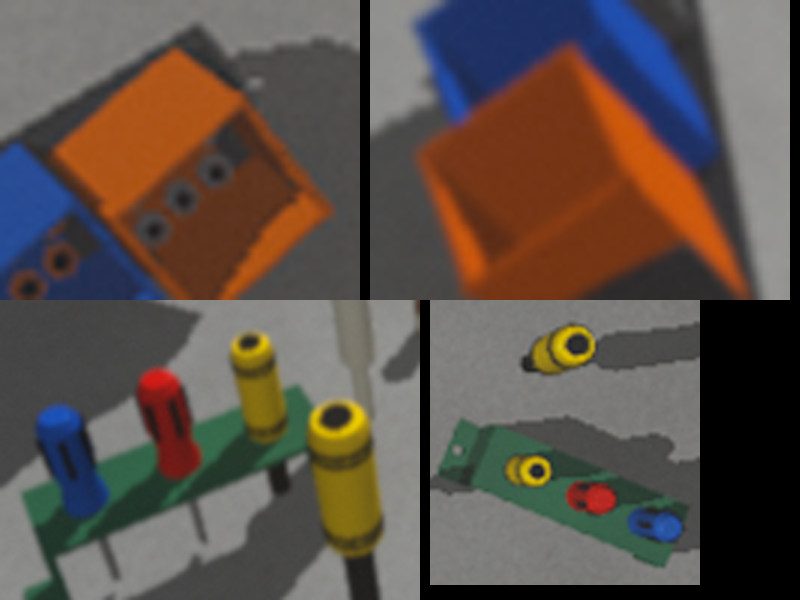

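The crop confirms it: the slim yellow torch sits in the rack's end hole, at top pixel (330.3,196.7), and the larger yellow one stands free. The orange mouth corners are visible in both views: high edge at top (230,106)–(208,124) and low corner at (245,125). Next I triangulate and check.

```bash
python3 - <<'E'
from h import *
from scipy.spatial.transform import Rotation as Ro
T=plane("top",330.3,196.8,.19);Rd=plane("top",351.3,206,.185);B=plane("top",374.3,215.3,.185)
print("torch top",T,Rd,B,np.linalg.norm((T-Rd)[:2]),np.linalg.norm((Rd-B)[:2]))
print("scene chk",plane("scene",75+252/3-.33,190+(341-300)/3-.33,.19), plane("scene",75+159/3-.33,190+(370-300)/3,.187))
d=(T-B)[:2];print("rack row angle",np.degrees(np.arctan2(d[1],d[0])))
k=.42
S=lambda x,y:(285+(x-370)/6-k,165+y/6-k)
P=lambda x,y:(190+x/6-k,90+y/6-k)
hp,e1=tri(S(575,45),P(112,208));hm,e2=tri(S(630,177),P(245,98));lm,e3=tri(S(470,288),P(331,213))
for p,e in((hp,e1),(hm,e2),(lm,e3)):print(p,e)
print("w",np.linalg.norm(hp-hm),"h",np.linalg.norm(hm-lm),"dot",(hp-hm)@(hm-lm)/.092/.084)
print("ctr",(hp+lm)/2);n=np.cross(hm-lm,hp-lm);n/=np.linalg.norm(n);print("n",n,"tilt",np.degrees(np.arccos(n[2])),"az",np.degrees(np.arctan2(n[1],n[0])),"wdir",np.degrees(np.arctan2(*(hp-hm)[[1,0]])))
print("low+y",plane("scene",*S(418,155),.095))
o=ctrl.get_obs();print(Ro.from_rotvec(o['tool_rot']).as_matrix(),np.degrees(o['q']))
E
```

```text
torch top [ 0.5023 -0.236   0.19  ] [ 0.4751 -0.2979  0.185 ] [ 0.4477 -0.3644  0.185 ] 0.06763649254506174 0.0719616742263824
scene chk [ 0.502  -0.2301  0.19  ] [ 0.4679 -0.2892  0.187 ]
rack row angle 66.953729668915
[0.7228 0.1221 0.1544] 0.0009661451353418889
[0.7798 0.0556 0.1516] 0.001156635039672881
[0.7324 0.0143 0.097 ] 0.003888066413298089
w 0.08769296389140586 h 0.08331130190056103 dot 0.025444863914951963
ctr [0.7276 0.0682 0.1257]
n [-0.4824 -0.4447  0.7547] tilt 41.00270176649068 az -137.33156642522366 wdir 130.60627313435774
low+y [0.6709 0.0827 0.095 ]
[[ 0.9458  0.3248 -0.0004]
 [ 0.3248 -0.9458  0.0018]
 [ 0.0002 -0.0019 -1.    ]] [-77.8664   3.0537  92.4847  -0.0011  84.5693  -6.8195]
```

```bash
python3 - <<'E'
from h import *
print(tri((187,228),(343.7,154.9)),plane("scene",196.5,294,0), tri((158.7,203.4),(330.3,196.8)))
E
```

```text
(array([ 0.6229, -0.2693,  0.2138]), np.float64(0.003594187409923621)) [ 0.6238 -0.2705  0.    ] (array([ 0.5038, -0.2338,  0.1933]), np.float64(0.003967004380114887))
```

{"name": "jog_arm", "arguments": {
  "deltas": [
    [-0.4,[0.25,0.3,0.1],[0,0,0.09]],
    [-0.4,[0.25,0.3,0.1],[0,0,0.09]],
    [-0.4,[0.25,0.3,0.1],[0,0,0.09]],
    [-0.4,[0.25,0.3,0.1],[0,0,0.09]],
    [-0.4,[0.5,0.6,0.12],[0,0,0.18]],
    [-0.4,[0.5,0.6,0.12],[0,0,0.18]],
    [-0.4,[0.5,0.6,0.12],[0,0,0.18]],
    [-0.4,[0.74,0.89,0.12],[0,0,0.267]],
    [-0.4,[0.74,0.89,0.12],[0,0,0.267]],
    [-0.4,[0.74,0.89,0.12],[0,0,0.267]],
    [-0.4,[0.74,0.89,0.12],[0,0,0.267]],
    [-0.4,[0.74,0.89,0.12],[0,0,0.267]]
  ]
}}

```text
t: 1.1
tool_pos: [0.5011, -0.231, 0.2789]
tool_rot: [-2.615, -1.739, -0.002]
contact_force: [-0.1, 0.0, -0.1]
opening: 0.0593
grip_force: 0.0
```

```bash
cat >> h.py <<'E'
def wray(c,u,v):
    K,E=c["K"],c["extrinsics"];x,y=(u-K[0,2])/K[0,0],(v-K[1,2])/K[1,1];r=np.hypot(x,y)
    d=np.array([np.sin(r)*x/r,np.sin(r)*y/r,np.cos(r)]);return -E[:3,:3].T@E[:3,3],E[:3,:3].T@d
def wproj(c,p):
    K,E=c["K"],c["extrinsics"];q=E[:3,:3]@p+E[:3,3];r=np.hypot(q[0],q[1]);a=np.arctan2(r,q[2])
    return K[0,2]+K[0,0]*a*q[0]/r,K[1,2]+K[1,1]*a*q[1]/r
E
python3 - <<'E'
from h import *
c=ctrl.get_calibration("wrist");im=ctrl.get_image("wrist")[:,:,::-1].copy();cv2.imwrite("pics/w1.png",im)
print(c["K"],c["extrinsics"]);print(wproj(c,np.array([.503,-.234,.19])))
m,b=blobs(im,(20,100,50),(36,255,255));print(b)
o=ctrl.get_obs();print(o['t'],o['tool_pos'],o['q'])
cv2.imwrite("pics/w1b.png",cv2.resize(im,(800,600)))
E
```

```text
[[297.3186   0.     257.8809]
 [  0.     297.3186 188.9634]
 [  0.       0.       1.    ]] [[ 0.9224 -0.3862 -0.0002 -0.5515]
 [-0.369  -0.8814  0.295  -0.0714]
 [-0.1141 -0.272  -0.9555  0.4202]
 [ 0.      0.      0.      1.    ]]
(np.float64(261.27598971913517), np.float64(195.39433478980393))
[(array([ 350,  140,   81,   67, 2646], dtype=int32), array([388.8976, 170.5514])), (array([ 243,  157,   38,   54, 1259], dtype=int32), array([260.749 , 182.7927]))]
1.15 [ 0.5015 -0.2306  0.2788] [-0.5671 -0.1457  1.7261  0.0024  1.5619 -0.1715]
```

View pics/w1b.png

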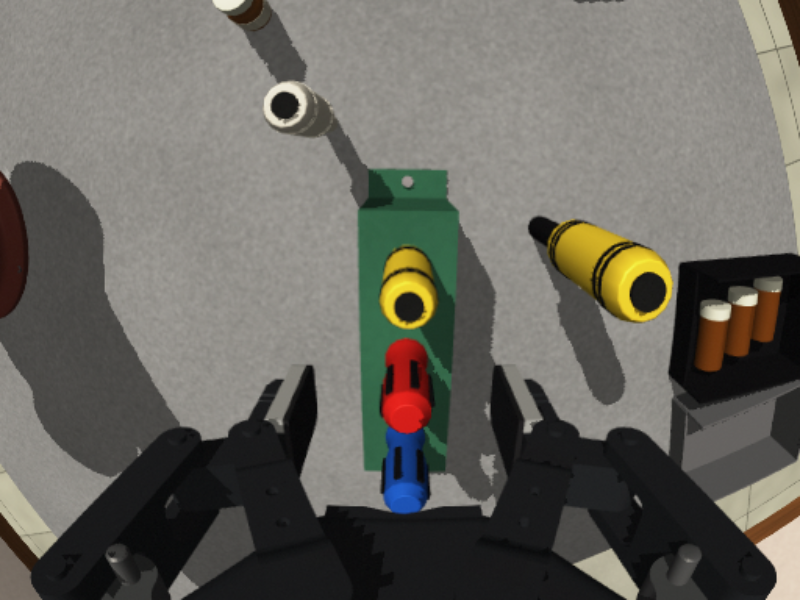

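The wrist view shows the torch tail at (409,304) of 800x600, within 1 px of the prediction, and the fingers are square to the rack. I'll come partway down and check the offset.

{"name": "jog_arm", "arguments": {
  "deltas": [
    [-0.4,[0,0,-0.08],[0,0,0]],
    [-0.4,[0,0,-0.15],[0,0,0]],
    [-0.4,[0,0,-0.15],[0,0,0]],
    [-0.4,[0,0,-0.15],[0,0,0]]
  ]
}}

```text
t: 1.48
tool_pos: [0.4975, -0.2347, 0.2171]
tool_rot: [-2.616, -1.731, 0.003]
contact_force: [0.6, 0.3, 0.3]
opening: 0.0594
grip_force: 0.0
```

{"name": "jog_arm", "arguments": {
  "deltas": [
    [-0.4,[0.011,0.001,-0.05],[0,0,0]],
    [-0.4,[0.011,0.001,-0.1],[0,0,0]],
    [-0.4,[0.011,0.001,-0.15],[0,0,0]],
    [-0.4,[0.011,0.001,-0.2125],[0,0,0]],
    [-0.4,[0.011,0.001,-0.2125],[0,0,0]],
    [-0.4,[0.011,0.001,-0.2125],[0,0,0]]
  ]
}}

```text
t: 1.98
tool_pos: [0.5032, -0.2352, 0.135]
tool_rot: [-2.62, -1.733, 0.0]
contact_force: [-0.5, -0.5, 1.0]
opening: 0.0597
grip_force: 0.0
```

{"name": "jog_arm", "arguments": {
  "deltas": [
    [1,[0,0,0],[0,0,0]],
    [1,[0,0,0],[0,0,0]],
    [1,[0,0,0],[0,0,0]],
    [1,[0,0,0],[0,0,0]],
    [1,[0,0,0],[0,0,0]],
    [1,[0,0,0],[0,0,0]],
    [1,[0,0,0],[0,0,0]],
    [1,[0,0,0],[0,0,0]]
  ],
  "squeeze": 50
}}

```text
t: 2.65
tool_pos: [0.5047, -0.2357, 0.1373]
tool_rot: [2.616, 1.732, 0.002]
contact_force: [-1.0, -0.1, 6.1]
opening: 0.0314
grip_force: 48.8
```

{"name": "jog_arm", "arguments": {
  "deltas": [
    [1,[0,0,0.04],[0,0,0]],
    [1,[0,0,0.1],[0,0,0]],
    [1,[0,0,0.17],[0,0,0]],
    [1,[0,0,0.25],[0,0,0]],
    [1,[0,0,0.33],[0,0,0]],
    [1,[0,0,0.41],[0,0,0]],
    [1,[0,0,0.48],[0,0,0]],
    [1,[0,0,0.5],[0,0,0]],
    [1,[0,0,0.5],[0,0,0]],
    [1,[0,0,0.5],[0,0,0]],
    [1,[0,0,0.5],[0,0,0]]
  ]
}}

```text
t: 3.57
tool_pos: [0.5026, -0.2342, 0.3313]
tool_rot: [-2.616, -1.732, 0.003]
contact_force: [-0.5, 0.6, -0.9]
opening: 0.0308
grip_force: 49.9
```

```bash
python3 - <<'E'
from h import *
from scipy.spatial.transform import Rotation as Ro
o=ctrl.get_obs();print(o['t'],o['tool_pos'],o['tool_rot'],o['q'],o['opening'],o['grip_force'])
im=ctrl.get_image("scene")[:,:,::-1].copy();cv2.imwrite("pics/s2.png",cv2.resize(im,(800,600)))
cv2.imwrite("pics/s2raw.png",im);cv2.imwrite("pics/t2raw.png",ctrl.get_image("top")[:,:,::-1])
E
```

```text
3.5667 [ 0.5026 -0.2342  0.3313] [-2.6162 -1.7321  0.0028] [-0.5703 -0.1523  1.6464  0.      1.6519 -0.1691] 0.030788487805076228 49.8948930996994
```

View pics/s2.png

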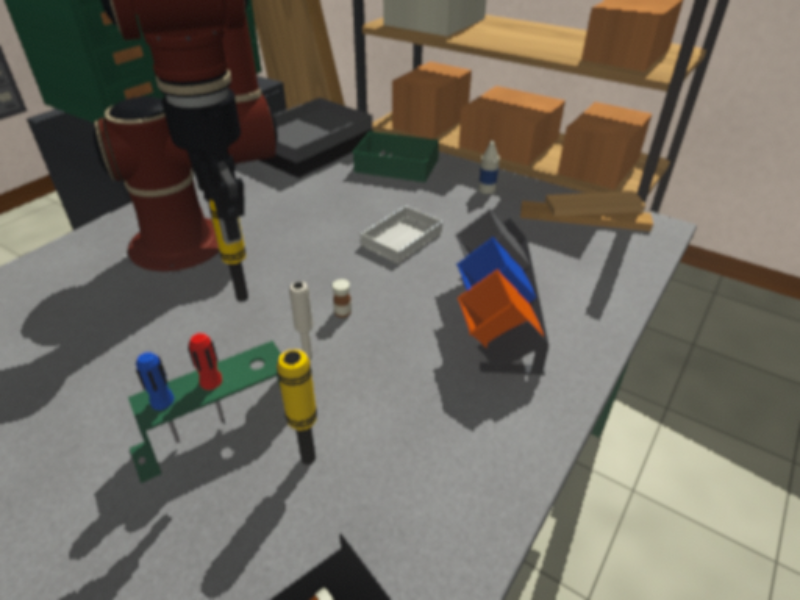

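The torch has been drawn out and hangs straight in the grip. The drivers are still in the rack, and the big yellow torch hasn't moved. Next I refine the bin row's direction over its full length.

```bash
python3 - <<'E'
from h import *
s,t=cv2.imread("pics/s2raw.png"),cv2.imread("pics/t2raw.png")
z=lambda im,x,y,w,h,k:cv2.resize(im[y:y+h,x:x+w],(w*k,h*k),interpolation=cv2.INTER_CUBIC)
W=np.zeros((510,800,3),np.uint8)
A=z(t,137,90,115,90,4)[:,:460];B=z(s,288,130,56,85,6)
W[:360,:460]=A;W[:510,464:800]=B
W=cv2.convertScaleAbs(W,alpha=1.5)
cv2.imwrite("pics/crop2.png",W)
E
```

```text
(no output)
```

View pics/crop2.png

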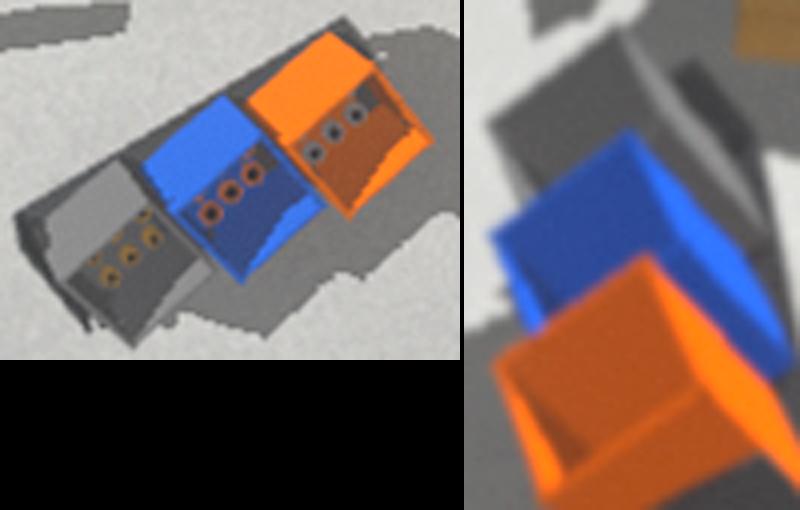

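```bash
python3 - <<'E'
from h import *
k4,k6=.375,.417
P=lambda x,y:(137+x/4-k4,90+y/4-k4)
S=lambda x,y:(288+(x-464)/6-k6,130+y/6-k6)
lo=[tri(S(*a),P(*b)) for a,b in(((497,367),(348,216)),((492,236),(240,283)),((488,125),(133,348)))]
hi=[tri(S(*a),P(*b)) for a,b in(((643,258),(290,145)),((628,133),(180,207)),((618,28),(65,283)))]
lm=tri(S(545,506),P(433,142)); hm=tri(S(702,385),P(372,75))
for x in lo+hi+[lm,hm]:print(*x)
az=lambda d:np.degrees(np.arctan2(d[1],d[0]))
L=[x[0] for x in lo];H=[x[0] for x in hi]
print("row az lo",az(L[2]-L[0]),np.linalg.norm(L[2]-L[0]),"hi",az(H[2]-H[0]),np.linalg.norm(H[2]-H[0]))
# planar: top-only with known height
q=[plane("top",*P(*b),.096) for b in((348,216),(240,283),(133,348))];print("top-only lo",az(q[2]-q[0]),np.linalg.norm(q[2]-q[0]),q[0])
q4=[plane("top",*P(*b),z) for b,z in(((348,216),.096),((433,142),.096),((290,145),.15),((372,75),.15))]
q5=[plane("scene",*S(*b),z) for b,z in(((497,367),.096),((545,506),.096),((643,258),.15),((702,385),.15))]
print("ctr top",np.mean(q4,0),"ctr scene",np.mean(q5,0),"ctr tri",(L[0]+H[0]+lm[0]+hm[0])/4)
print(np.array(q4),np.array(q5))
E
```

```text
[0.6726 0.0811 0.0956] 0.0012435235397806575
[0.6201 0.1675 0.0956] 0.0024127659336377638
[0.5691 0.2526 0.0956] 0.002748764572597749
[0.719  0.1203 0.1522] 0.000954512595515479
[0.6709 0.2023 0.1554] 0.0013477883315141195
[0.617  0.292  0.1501] 0.00454514975423851
[0.7328 0.0138 0.093 ] 0.0034418266389196353
[0.7749 0.0592 0.1476] 0.004804326137040577
row az lo 121.12122078385794 0.20027506303117 hi 120.71750970063914 0.19978031724626158
top-only lo 121.33978995778146 0.20013540641553737 [0.672  0.0808 0.096 ]
ctr top [0.7235 0.0679 0.123 ] ctr scene [0.7262 0.0687 0.123 ] ctr tri [0.7248 0.0686 0.1221]
[[0.672  0.0808 0.096 ]
 [0.7308 0.0128 0.096 ]
 [0.719  0.1203 0.15  ]
 [0.7722 0.0578 0.15  ]] [[0.6733 0.0811 0.096 ]
 [0.7355 0.012  0.096 ]
 [0.7183 0.1234 0.15  ]
 [0.7777 0.0582 0.15  ]]
```

{"name": "jog_arm", "arguments": {
  "deltas": [
    [1,[0.02,0.04,0],[0.012,-0.014,0]],
    [1,[0.05,0.1,0],[0.03,-0.034,0]],
    [1,[0.085,0.16,-0.01],[0.05,-0.055,0]],
    [1,[0.12,0.22,-0.02],[0.07,-0.077,0]],
    [1,[0.15,0.29,-0.03],[0.09,-0.1,0]],
    [1,[0.19,0.36,-0.035],[0.11,-0.122,0]],
    [1,[0.22,0.42,-0.04],[0.13,-0.144,0]],
    [1,[0.245,0.465,-0.045],[0.142,-0.158,0]],
    [1,[0.255,0.485,-0.045],[0.1487,-0.1651,0]],
    [1,[0.255,0.485,-0.045],[0.1487,-0.1651,0]],
    [1,[0.255,0.485,-0.045],[0.1487,-0.1651,0]],
    [1,[0.255,0.485,-0.045],[0.1487,-0.1651,0]]
  ]
}}

```text
t: 4.67
tool_pos: [0.6052, -0.0411, 0.3158]
tool_rot: [-2.386, -1.579, -1.028]
contact_force: [-0.1, 0.8, -0.5]
opening: 0.0312
grip_force: 49.9
```

```bash
python3 - <<'E'
from h import *
from scipy.spatial.transform import Rotation as Ro
o=ctrl.get_obs();M=Ro.from_rotvec(o['tool_rot']).as_matrix();print(o['t'],o['tool_pos'],M[:,2],o['q'],o['opening'],o['grip_force'])
c=ctrl.get_calibration("wrist");im=ctrl.get_image("wrist")[:,:,::-1].copy();cv2.imwrite("pics/w3raw.png",im);np.savez("w3.npz",**c)
cv2.imwrite("pics/w3.png",cv2.resize(im,(800,600),interpolation=cv2.INTER_CUBIC))
for n in("scene","top"):cv2.imwrite(f"pics/{n}3raw.png",ctrl.get_image(n)[:,:,::-1])
E
```

```text
4.6667 [ 0.6052 -0.0411  0.3158] [ 0.4767  0.4296 -0.767 ] [-0.4784 -0.2671  1.8765  0.6704  1.3131 -0.1801] 0.031247573444301097 49.91898129374022
```

View pics/w3.png

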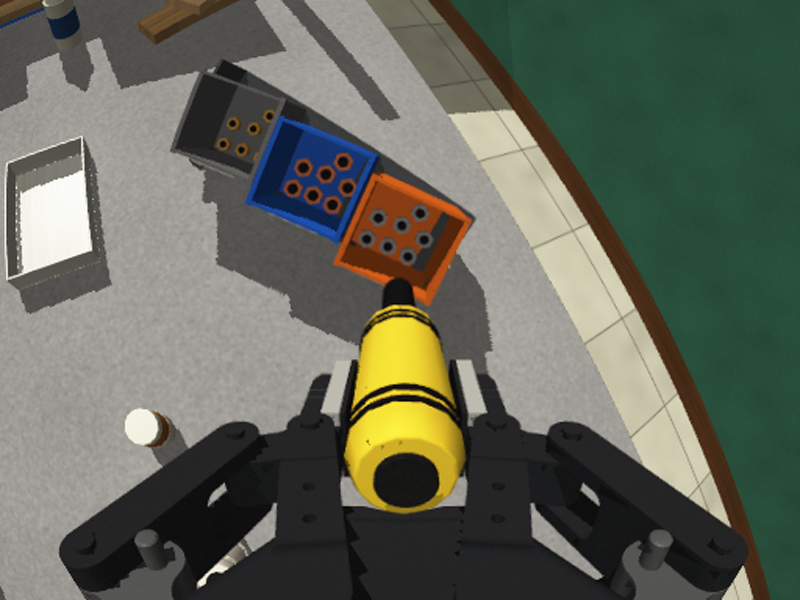

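```bash
python3 - <<'E'
from h import *
im=cv2.imread("pics/w3raw.png")[105:200,205:310]
cv2.imwrite("pics/crop3.png",cv2.resize(im,None,fx=6,fy=6,interpolation=cv2.INTER_CUBIC))
E
```

```text
(no output)
```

View pics/crop3.png

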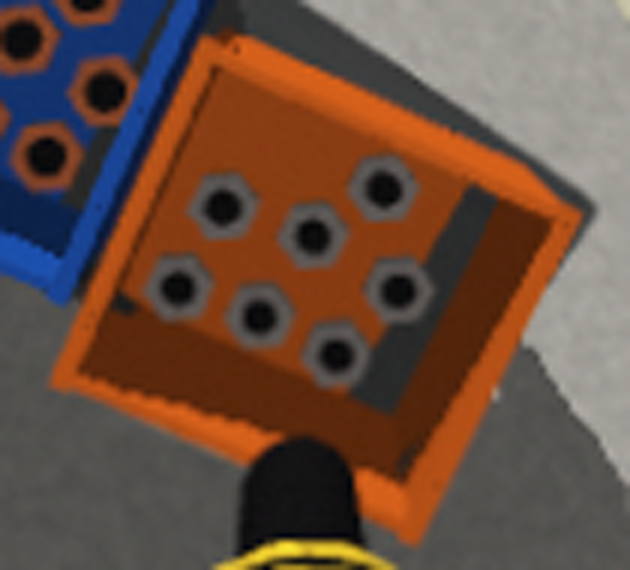

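```bash
python3 - <<'E'
from h import *
from scipy.spatial.transform import Rotation as Ro
c=dict(np.load("w3.npz"));k=.417
P=lambda x,y:ray("top",137+x/4-.375,90+y/4-.375)
S=lambda x,y:ray("scene",288+(x-464)/6-k,130+y/6-k)
Wr=lambda x,y:wray(c,205+x/6-k,105+y/6-k)
# order: low+y, low-y, high+y, high-y
rays=[[P(348,216),S(497,367),Wr(52,385)],[P(433,142),S(545,506),Wr(414,545)],[P(290,145),S(643,258),Wr(204,38)],[P(372,75),S(702,385),Wr(586,213)]]
X=[]
for r in rays:
    A=np.zeros((3,3));b=np.zeros(3)
    for o,d in r:
        Q=np.eye(3)-np.outer(d,d);A+=Q;b+=Q@o
    p=np.linalg.solve(A,b);X.append(p);print(p,[round(1e3*np.linalg.norm(np.cross(d,p-o)),1) for o,d in r])
X=np.array(X);ctr=X.mean(0);print("ctr",ctr)
print("sides",[round(np.linalg.norm(X[i]-X[j])*1e3,1) for i,j in((0,1),(2,3),(0,2),(1,3))])
m=np.array([[-.042,.046,0],[-.042,-.046,0],[.042,.046,0],[.042,-.046,0]])
R,_=Ro.align_vectors(X-ctr,m);R=R.as_matrix();n=R[:,2]
print("n",n,"tilt",np.degrees(np.arccos(n[2])),"az",np.degrees(np.arctan2(-n[1],-n[0])),"y az",np.degrees(np.arctan2(R[1,1],R[0,1])),R[2,1])
# wrist only: plane with tilt 40 through ctr, several yaws
for az in(31,36,40,42,44):
    a=np.radians(az);nn=np.array([-.6428*np.cos(a),-.6428*np.sin(a),.766])
    q=[]
    for r in rays:
        o,d=r[2];q.append(o+d*((ctr-o)@nn)/(d@nn))
    q=np.array(q);u=(q[0]-q[1]+q[2]-q[3])/2;v=(q[2]-q[0]+q[3]-q[1])/2
    print(az,q.mean(0),"w",np.linalg.norm(u),"h",np.linalg.norm(v),"y az",np.degrees(np.arctan2(u[1],u[0]))-90,"orth",u@v/np.linalg.norm(u)/np.linalg.norm(v))
E
```

```text
[0.6716 0.0818 0.0942] [np.float64(1.1), np.float64(1.3), np.float64(1.6)]
[0.7328 0.0137 0.0929] [np.float64(1.6), np.float64(1.8), np.float64(0.2)]
[0.7184 0.1224 0.1519] [np.float64(2.4), np.float64(1.0), np.float64(3.0)]
[0.7766 0.0568 0.1523] [np.float64(4.9), np.float64(1.9), np.float64(3.7)]
ctr [0.7248 0.0687 0.1228]
sides [np.float64(91.5), np.float64(87.7), np.float64(84.6), np.float64(85.4)]
n [-0.5108 -0.4617  0.7252] tilt 43.51181584332372 az 42.11029122293785 y az 132.08503038159174 0.0004185568870477552
31 [0.7249 0.0699 0.1234] w 0.09270532214865482 h 0.08664766508391945 y az 38.64671924560767 orth -0.028779605399654365
36 [0.725  0.0697 0.1234] w 0.09256755581109342 h 0.08672202982542968 y az 40.2863642425811 orth -0.01993516325527985
40 [0.7252 0.0695 0.1235] w 0.09267706248709273 h 0.08674945033108751 y az 41.600363007357885 orth -0.0123727294832289
42 [0.7252 0.0694 0.1235] w 0.09280630532092762 h 0.08675186649018674 y az 42.25772955799394 orth -0.00856082176924473
44 [0.7253 0.0693 0.1235] w 0.0929856663438558 h 0.08674664093344071 y az 42.91515166595613 orth -0.004793251103104885
```

The corner fit gives mouth centre (0.725, 0.069, 0.123), rim about 92 x 86 mm and depth azimuth about 42°. That agrees with the torch's current orientation. Now the final approach along the axis.

{"name": "jog_arm", "arguments": {
  "deltas": [
    [1,[0.01,0.009,-0.016],[0,0,0]],
    [1,[0.03,0.028,-0.048],[0,0,0]],
    [1,[0.05,0.047,-0.079],[0,0,0]],
    [1,[0.06,0.056,-0.095],[0,0,0]],
    [1,[0.06,0.056,-0.095],[0,0,0]],
    [1,[0.06,0.056,-0.095],[0,0,0]],
    [1,[0.06,0.056,-0.095],[0,0,0]],
    [1,[0.06,0.056,-0.095],[0,0,0]]
  ]
}}

```text
t: 5.48
tool_pos: [0.6297, -0.0188, 0.2795]
tool_rot: [-2.386, -1.58, -1.031]
contact_force: [0.3, 0.4, -0.3]
opening: 0.0315
grip_force: 49.9
```

```bash
python3 - <<'E'
from h import *
from scipy.spatial.transform import Rotation as Ro
o=ctrl.get_obs();M=Ro.from_rotvec(o['tool_rot']).as_matrix();z=M[:,2];t=np.array([.6293,-.0178,.277]);print(o['t'],o['tool_pos'],z,o['opening'],o['grip_force'])
lens,tail=t+.101*z,t-.057*z
sh=t+.031*z
W=np.zeros((600,800,3),np.uint8)
def pj(n,p):
    c=ctrl.get_calibration(n)
    if n=="wrist":return np.array(wproj(c,p))
    q=c["K"]@(c["extrinsics"]@np.r_[p,1])[:3];return q[:2]/q[2]
for n,(x,y,w,h,k),(X,Y) in(("scene",(215,120,110,100),(0,0))[:1]+((215,110,100,100,4),(0,0)),("top",(180,90,100,100,4),(400,0)),("wrist",(205,110,133,66,3),(0,400)),("wrist",(205,270,133,66,3),(400,400))):
    c=[pj(n,p) for p in(lens,sh,tail)]
    im=ctrl.get_image(n)[:,:,::-1].copy();cv2.imwrite(f"pics/{n}4raw.png",im)
    if n=="wrist" and Y==400 and X==400:y=int(c[2][1]-33)
    g=cv2.resize(im[y:y+h,x:x+w],None,fx=k,fy=k,interpolation=cv2.INTER_CUBIC)
    for p in c:
        u=((p-[x,y]+.5)*k).astype(int);cv2.drawMarker(g,tuple(map(int,u)),(255,0,255),0,9,1)
    print(n,c);W[Y:Y+g.shape[0],X:X+g.shape[1]]=g
cv2.imwrite("pics/chk4.png",cv2.convertScaleAbs(W,alpha=1.6))
E
```

```text
5.4833 [ 0.6297 -0.0188  0.2795] [ 0.479   0.4294 -0.7657] 0.03151216035441377 49.92395863067941
scene [array([286.3204, 170.1646]), array([268.6083, 152.9121]), array([243.9554, 128.8988])]
top [array([239.7988, 136.7202]), array([250.1316, 145.8189]), array([264.8844, 158.8098])]
wrist [array([255.9123, 189.1997]), array([255.2234, 221.4283]), array([253.3732, 311.8898])]
wrist [array([256.0746, 189.1653]), array([255.4166, 221.4078]), array([253.6454, 311.9706])]
```

View pics/chk4.png

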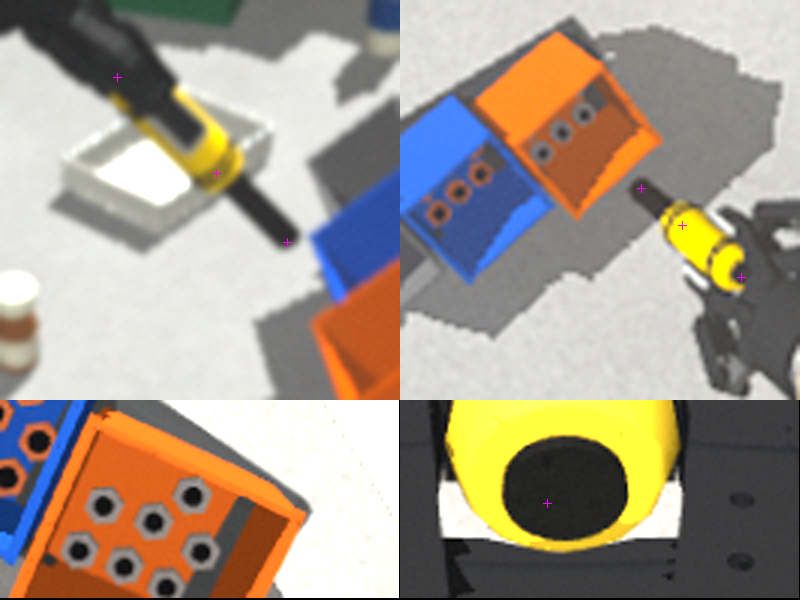

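The overlay shows the lens at scene crop (287,242), as predicted, and the top view shows the tip at (632,185), where the rim should fall. The tail sits centred between the pads. One numeric check of the torch's axis from the masks follows.

```bash
python3 - <<'E'
from h import *
from scipy.spatial.transform import Rotation as Ro
z=Ro.from_rotvec(ctrl.get_obs()['tool_rot']).as_matrix()[:,2];t=np.array([.6293,-.0178,.277]);N=[]
for n in("scene","top"):
    im=cv2.imread(f"pics/{n}4raw.png");c=ctrl.get_calibration(n);E=c["extrinsics"]
    pj=lambda p:(lambda q:q[:2]/q[2])(c["K"]@(E@np.r_[p,1])[:3])
    l,a=pj(t+.101*z),pj(t+.038*z);d=(l-a)/np.linalg.norm(l-a);nn=np.array([-d[1],d[0]])
    yy,xx=np.mgrid[:384,:512];P=np.dstack([xx,yy])-a
    s,w=P@d,P@nn;L=np.linalg.norm(l-a)
    V=im.max(2).astype(float)
    m=(V<48)&(s>.2*L)&(s<1.0*L)&(abs(w)<6)
    f=np.polyfit(s[m],w[m],1)
    # centreline: mean w of mask per s bin
    b=[(round(x/L,2),round(w[m&(abs(s-x)<1)].mean(),2),m[abs(s-x)<1].sum()) for x in np.linspace(.25*L,.95*L,5)]
    print(n,"L",L,"pix slope deg",np.degrees(np.arctan(f[0])),"offset at 0,L",np.polyval(f,[0,L]),b)
    e=s[(V<48)&(abs(w)<1.5)&(s>.3*L)&(s<1.5*L)];print(" tip s/L",e.max()/L)
E
```

```text
scene L 22.146169009660625 pix slope deg 0.70437457003818 offset at 0,L [-1.2479 -0.9757] [(np.float64(0.25), np.float64(-1.29), np.int64(9)), (np.float64(0.42), np.float64(-1.12), np.int64(6)), (np.float64(0.6), np.float64(-0.95), np.int64(9)), (np.float64(0.78), np.float64(-1.29), np.int64(8)), (np.float64(0.95), np.float64(-1.09), np.int64(9))]
 tip s/L 1.0173444421891897
top L 12.318944961783776 pix slope deg -3.1976047472301365 offset at 0,L [ 0.3058 -0.3825] [(np.float64(0.25), np.float64(nan), np.int64(0)), (np.float64(0.42), np.float64(-0.14), np.int64(8)), (np.float64(0.6), np.float64(-0.0), np.int64(8)), (np.float64(0.77), np.float64(-0.03), np.int64(8)), (np.float64(0.95), np.float64(-0.44), np.int64(6))]
 tip s/L 1.1486938247484022<stdin>:14: RuntimeWarning: Mean of empty slice.
  ret = ret.dtype.type(ret / rcount)
```

The torch axis agrees with the tool axis to within about 1° (scene view), the lens sits about 10 cm out, and everything is still. Handing in.

```bash
python3 -c "
from station import ctrl
o=ctrl.get_obs();print(o['t'],abs(o['dq']).max(),o['grip_force']);print(ctrl.finish_job())"
```

```text
5.6833 0.004058371445856585 49.924263818829786
the job is handed in; nothing more can be done
None
```

I drew the yellow torch out of the rack and handed the job in at 5.7 s with it held still, lens about 10 cm out from the orange bin's mouth and aimed down its depth; I used the bin's own measured yaw of about 42°, because the images showed the bins turned about 10° from the rack's row despite "yaw as the rack".

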